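Lock the purge-air filter cartridge into its leaning bayonet socket

TASK

Fit the standing filter cartridge into the leaning socket of the filter head: let its two side pins drop into the notches of the collar (feel for them), push it in against the spring, turn it clockwise just under a quarter turn and let the spring lift it home, locked. Do not force it, and leave the solder reel, the tape roll and the dropper bottle where they are.

Things in the scene. Friction and masses are not known exactly. Their poses are not given: they have to be found in the camera images.
- cartridge: Loose filter cartridge, 0.22 kg, 109 mm tall, standing upright; origin at the centre of its underside, z up its axis. Grey plug 48 mm in diameter from 0 to 40 mm (foot tapered to 40 mm over the first 6 mm), white body 56 to 60 mm in diameter up to 76 mm, blue grip bar on top from 76 to 109 mm, 48 mm long along x, 24 mm wide along y. The same after half a turn.
- grip_bar (a point): Where to pinch the blue bar, across its 24 mm width (along y): on the cartridge's axis, 98 mm above its underside, 11 mm below the bar's top; axes as the cartridge.
- pins (a point): On the cartridge's axis, 14 mm above its underside, level with its two steel bayonet pins: 8 mm thick, sticking out along +x and -x in line with the grip bar, tips 31.5 mm from the axis; axes as the cartridge.
- filter_head: Fixed filter head: grey base plate 160 x 118 mm, 12 mm thick, two grey cheeks up to 85 mm, and a white drum leaning 30 degrees from vertical towards its front (-x). Origin at the centre of its underside.
- socket: White casing tube, 79 mm across, fixed to the head. Origin at the centre of its mouth, level with the rim, 112 mm above the bench; z points out of the mouth along the socket's axis (30 degrees from vertical), x uphill, y left. Inside, an aluminium collar of 51 mm bore has two opposite entry notches in its rim, 12 mm wide, 33 mm from the axis at their outer wall.
- collar_rim (a point): Same point and axes as the socket. The notches lie 37.5 degrees anticlockwise of x (seen looking into the mouth) and opposite, but the collar is clamped up to 18 degrees off that, either way; this is not measured, only seen (yellow dot each side of a notch) or felt. Pins not over the notches rest on the rim, with the cartridge's underside 10 mm inside the mouth.
- seat_rest (a point): On the socket's axis 26 mm inside the mouth: with its pins in the notches the cartridge slides in freely until its underside meets the spring seat here.
- groove_floor (a point): On the socket's axis 38 mm inside the mouth: where the underside is when the pins meet the groove's floor. With the underside 36 to 38 mm inside, the cartridge turns clockwise, pins under the collar's lip from 12 to 63 degrees after the notch's middle, to a stop at 79 degrees.
- locked_depth (a point): On the socket's axis 31 mm inside the mouth: where the underside is when locked. Let go of with its pins 71 to 79 degrees clockwise of the notch's middle (green dots at 75), the cartridge is lifted 5 to 7 mm by the spring into the locking pockets. Let go of elsewhere it comes back out to 26 mm or stays deeper under the lip.
- spring_seat (a joint): How far the black spring seat in the socket is pushed in, m: 0 free, about 0.005 with the cartridge locked, 0.010 to 0.012 with it pushed fully in. The spring pushes out with 2 N at 0 and 700 N/m beyond, so about 10 N pushed fully in.
- solder_reel: Bystander: reel of solder, blue ends, 56 mm across, 36 mm tall, standing on the bench.
- kapton_tape: Bystander: amber tape roll, 62 mm across, 12 mm tall, flat on the bench.
- flux_bottle: Bystander: small amber dropper bottle with black cap, 34 mm across, 96 mm tall, on the bench.
Mind the look-alikes: they are no part of the job. What is meant by the cartridge is not green, and is the larger of those in its own colour.

How it is judged:
By the outcome, as a careful person would: the job done as asked, in the order asked, and still so for the second after the job is handed in, with the robot touching nothing.
It also fails if it takes over 64 s, if anything falls off the work surface, if the arm or the gripper's body presses on something with over 40 N, if the wrist force passes 120 N, or if a joint passes its speed limit or range.

ROBOT

A 6-joint arm with a two-finger parallel gripper is mounted at the origin on a cart in front of the work surface, level with it; the furniture and walls round the work are solid. World frame = base frame: x ahead of the robot, y to its left, z up, the work surface at z = 0. Lengths are in m, angles in rad, forces in N, time in s.
With the tool pointing down it reaches from about 0.35 to 0.775 m from the base axis. Payload 5.5 kg.
Tool frame: the origin (TCP) lies at the very end of the fingers, on their centre line; the grasp point (between the pads) lies env.pinch_z behind it (env.pinch_z is the distance from the TCP to the grasp point, in m); z points along the fingers, y is the line along which they close (so a half turn about z gives the same grasp; the last joint's range is limited). The gripper opens to 85 mm and grips with 20 to 120 N. Pads are 22 mm wide; open, the fingers measure 114 mm over their backs; the gripper's body (76 mm by 85 mm) begins 54 mm behind the grasp point. The pads swing forward as they close: fully open they stand 13 mm farther back than shut.
Start: joints at [1.115, 0.313, 0.046, 1.304, 0, 1.431], TCP at [0.179, 0.547, 0.231] pointing down, gripper open.
Joint ranges: [-2.76, 2.76], [-0.86, 1.69], [-1.03, 1.26], [-2.2, 2.34], [-1.47, 1.5], [-3.14, 3.14]. Speed limits (rad/s): [2.57, 2.57, 3.14, 3.14, 3.14, 3.14].

INTERFACE

Orientations are given as a unit quaternion [w, x, y, z].
In Python, from workcell import env, eyes gives the robot as it stands.
- The arm moves only by the shell command python3 -m jog 'ROWS' [FORCE]. ROWS is JSON, one flat list of numbers, 7 for each row, row after row: the shift along the world's x, y, z as a fraction of full scale, then the turn, a rotation vector about the world's x, y, z as a fraction of full scale, then the opening, from -1 (shut) to 1 (fully open), so that 0 is half open. A call has 1 to 12 rows; each row is the pose to reach, as a shift and turn from the pose commanded when the call began, turning the shorter way round; what a row does not reach only later rows make up. Full scale, the value 1, is 20 cm for a shift and pi rad for a turn. A row lasts 1/12 s, in which the tool goes at most 41.7 mm and 7.16 degrees, less where a joint would pass 70% of its speed; a pose out of reach is approached as far as the arm can. A call with a number of a shift or a turn outside -1 to 1 is refused whole. A call with a gripper value outside its range is refused whole. The fingers move at their own pace and stop on an object; FORCE is the grip in N (left out, the last holds). Time passes only in rows, so rows that repeat a pose let the fingers close. It gives the time, the measured TCP pose, the force, the opening and the grip force at its end, in the units of the state.
- env.get_state(): the state, without advancing time (a new reading comes with each control period).
- eyes.read_camera(name): name is "scene" or "top" or "wrist"; returns (picture, depth): 420x560x3 uint8, red, green, blue; 420x560 float32, m along the optical axis (not along the pixel's ray), 0 where there is no reading.
- eyes.calibration(name): a dict with "fx", "fy", "cx", "cy" (pixels), "R" (3x3) and "t" (3): a world point X has camera coordinates R X + t; the wrist camera has in their place "tool_from_camera" (4x4, takes a point from camera to tool coordinates, whose origin is the TCP and whose axes are the flange's). Camera axes: x right, y down, z forward; pixel columns grow to the right and rows downward; lengths in m; the calibration is good to about 2 mm. A picture is of the moment at which its call begins: read the wrist's pose just before it. calibration takes no time and is no camera call.
- env.hand_in(): hands the job in; it is judged then, once.
The state is a dict: "clock": time; "joint_pos": joint angles; "qvel": joint speeds; "tau": joint torques, N m; "tcp_pos": TCP position; "orientation": TCP orientation; "wrist_force": force on the tool from outside, world axes, zero at the start; "ft_torque": the same for the moment, N m; "finger_gap": finger opening in m; "grip_force": force on a finger pad.
Only numpy, scipy, OpenCV 4.12 (cv2) and the standard library are available. Lean on these libraries where they do the work, as an engineer would, in place of code of your own. Each camera call takes 0.05 s, during which the arm holds its last target. There are 200 camera calls.

## Working session

There is one attempt and no reset: what is moved stays moved. The work goes in short steps, Python scripts to look and compute and a shell command to move; the robot and the scene stay as the last step left them, time stands still between calls to the robot, and variables do not carry over. Pictures are saved under pics/ and viewed, at most 10 in all, crops included, and the job is handed in when it is done.

```bash
mkdir -p pics; ls; python3 - <<'E'
from workcell import env, eyes
import cv2,numpy as np
s=env.get_state();print(s['clock'],s['tcp_pos'],s['orientation'],s['finger_gap'],s['wrist_force'],env.pinch_z)
for n in ("scene","top"):
    p,d=eyes.read_camera(n);cv2.imwrite(f'pics/{n}0.png',p[:,:,::-1]);np.save(f'pics/{n}_d.npy',d);np.save(f'pics/{n}_p.npy',p)
    c=eyes.calibration(n);print(n,c)
print(eyes.calibration("wrist"))
E
```

```text
pics
0.0 [0.17836577 0.54610008 0.23041293] [-2.74001285e-04  1.57241049e-01  9.87559836e-01 -8.64852392e-04] 0.08548160546122406 [ 0.89561724  0.52790064 -0.60642725] 0.0187
scene {'fx': 416.88494207858236, 'fy': 416.88494207858236, 'cx': 279.6776890947745, 'cy': 210.9976093748299, 'R': array([[ 0.65199703, -0.75815465, -0.01006968],
       [-0.54807595, -0.46207356, -0.69720928],
       [ 0.52393952,  0.46009734, -0.71679691]]), 't': array([-0.35189849,  0.3305704 ,  0.68901456])}
top {'fx': 473.3877803205269, 'fy': 473.3877803205269, 'cx': 283.5616796591687, 'cy': 215.88875113036724, 'R': array([[-0.02846429, -0.99943066, -0.01811474],
       [-0.9974631 ,  0.02958181, -0.06474779],
       [ 0.06524679,  0.01622579, -0.99773723]]), 't': array([0.01242637, 0.51350867, 1.33214354])}
{'fx': 314.1398861123553, 'fy': 314.1398861123553, 'cx': 283.1157667488903, 'cy': 208.03292363692043, 'tool_from_camera': array([[ 7.55992160e-05, -9.51351085e-01, -3.08108920e-01,
         7.88431296e-02],
       [ 9.99999878e-01, -7.83600143e-05,  4.87318223e-04,
        -4.73423690e-04],
       [-4.87754140e-04, -3.08108920e-01,  9.51350963e-01,
        -1.41695948e-01],
       [ 0.00000000e+00,  0.00000000e+00,  0.00000000e+00,
         1.00000000e+00]])}
```

View pics/scene0.png

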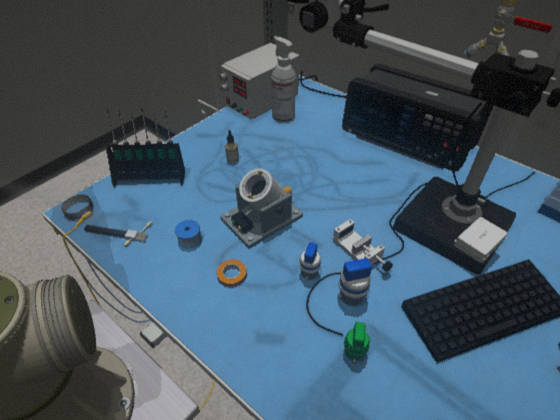

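View pics/top0.png

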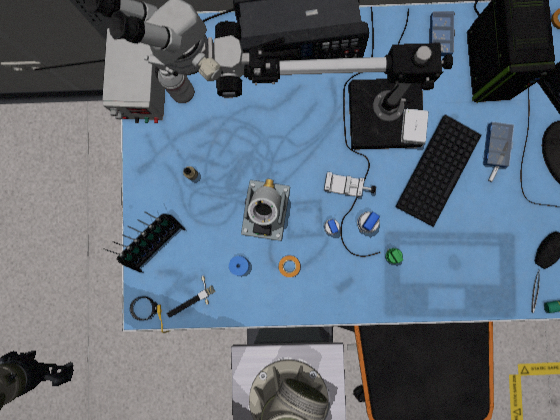

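The scene picture shows the large blue-barred cartridge at about (355,280), a small look-alike at (310,260), a green one at (357,342), and the filter head at (262,205). In the top view these are at (369,222), (332,227), (395,256) and (265,208).

```bash
cat > h.py <<'E'
import numpy as np,cv2
from workcell import env,eyes
from scipy.spatial.transform import Rotation as Ro
def cloud(n,d):
    c=eyes.calibration(n);v,u=np.mgrid[:420,:560]
    P=np.stack([(u-c['cx'])/c['fx']*d,(v-c['cy'])/c['fy']*d,d],-1)
    if n=='wrist':
        T=c['tool_from_camera'];s=env.get_state();q=s['orientation']
        R=Ro.from_quat([q[1],q[2],q[3],q[0]]).as_matrix()
        return (P@T[:3,:3].T+T[:3,3])@R.T+s['tcp_pos']
    return (P-c['t'])@c['R']
E
python3 - <<'E'
from h import *
for n,bx,sx in (("top",(350,205,390,245),(235,170,300,245)),("scene",(330,250,385,310),(225,160,300,245))):
    p=np.load(f'pics/{n}_p.npy');d=np.load(f'pics/{n}_d.npy');P=cloud(n,d)
    hsv=cv2.cvtColor(p,cv2.COLOR_RGB2HSV)
    m=np.zeros((420,560),bool);m[bx[1]:bx[3],bx[0]:bx[2]]=1
    z=P[...,2]
    mm=m&(z>.10)&(z<.118)&(d>0)
    q=P[mm];print(n,mm.sum(),q.mean(0),np.median(q[:,2]))
    r=cv2.minAreaRect((q[:,:2]*1000).astype(np.float32));print('bar',r)
    mm=m&(z>.06)&(z<.08);q=P[mm];print('body',len(q),q[:,:2].min(0),q[:,:2].max(0))
    m[:]=0;m[sx[1]:sx[3],sx[0]:sx[2]]=1
    q=P[m&(z>.08)&(z<.15)];print('head hi',len(q),q.min(0),q.max(0),)
    q=P[m&(z>.008)&(z<.018)];print('plate',cv2.minAreaRect((q[:,:2]*1000).astype(np.float32)))
    c=p[sx[1]:sx[3],sx[0]:sx[2],::-1]
    cv2.imwrite(f'pics/{n}crop.png',cv2.resize(c,None,fx=7,fy=7,interpolation=cv2.INTER_CUBIC))
# heights of obstacles along way in top
p=np.load('pics/top_d.npy');P=cloud('top',p);
m=(P[...,2]>.12)&(P[...,2]<1)
q=P[m];k=(q[:,0]<.62)&(q[:,0]>.1)&(abs(q[:,1])<.5);print(k.sum(),q[k].min(0) if k.any() else 0,q[k].max(0) if k.any() else 0)
E
```

```text
top 170 [ 0.48872173 -0.23419525  0.1092481 ] 0.1093637617690156
bar ((488.55181884765625, -234.79916381835938), (25.30292320251465, 47.49317932128906), 55.900047302246094)
body 151 [ 0.461811   -0.26341669] [ 0.51661779 -0.20687974]
head hi 1043 [ 0.48836846 -0.00925653  0.08001671] [0.59055452 0.10376118 0.1364018 ]
plate ((553.4815673828125, 35.024559020996094), (153.52159118652344, 226.59860229492188), 69.01948547363281)
scene 333 [ 0.48391007 -0.23512546  0.10796771] 0.10874589508478986
bar ((486.18359375, -233.83840942382812), (24.068571090698242, 47.26695251464844), 56.19464874267578)
body 353 [ 0.45843074 -0.26194221] [ 0.50042285 -0.2071667 ]
head hi 1315 [ 0.48617001 -0.0075537   0.08000857] [0.57696049 0.10732931 0.13302389]
plate ((541.5884399414062, 128.5625762939453), (279.6653137207031, 159.7772674560547), 81.83816528320312)
1040 [ 0.10006516 -0.0384095   0.12000173] [0.56340555 0.49996584 0.53272273]
```

```bash
python3 -c "
import cv2,numpy as np
a=cv2.imread('pics/topcrop.png');b=cv2.imread('pics/scenecrop.png');h=520
a=cv2.resize(a,(int(a.shape[1]*h/a.shape[0])*8//10,h*8//10));b=cv2.resize(b,(int(b.shape[1]*h/b.shape[0])*8//10,h*8//10))
o=np.hstack([a,b]);print(o.shape);cv2.imwrite('pics/both.png',o)"
```

```text
(416, 726, 3)
```

View pics/both.png

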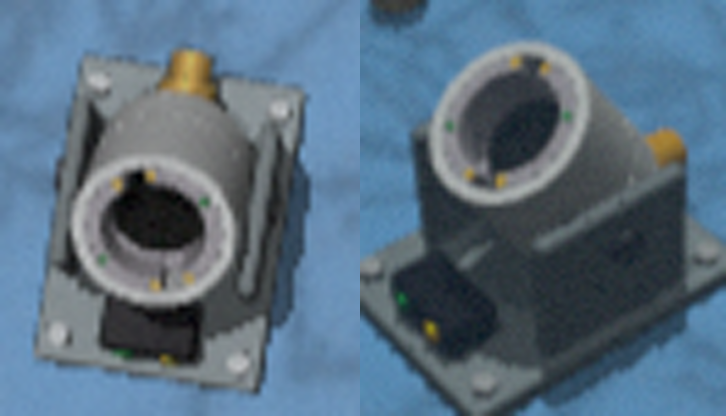

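The two crops show the mouth's rim ellipse, centred near (155,230) in the left one. Yellow notch dots are at (136,179) and (173,282), and green dots at (205,202) and (102,260). The next step is to take a wrist picture straight down the socket on the way to the cartridge.

```bash
cat >> h.py <<'E'
def ray(n,u,v,z):
    c=eyes.calibration(n);r=np.array([(u-c['cx'])/c['fx'],(v-c['cy'])/c['fy'],1])@c['R'];o=-c['t']@c['R'];return o+r*(z-o[2])/r[2]
def cur():
    s=env.get_state();q=s['orientation'];return s['tcp_pos'],Ro.from_quat([q[1],q[2],q[3],q[0]]),s
def rows(p,R,label=''):
    """shift and turn to pose p,R (matrix) in units of jog"""
    t,R0,s=cur();rv=(Ro.from_matrix(R)*R0.inv()).as_rotvec()
    print(label,'shift',np.round((p-t)/.2,4),'turn',np.round(rv/np.pi,4),'deg',round(np.degrees(np.linalg.norm(rv)),1),'mm',round(1000*np.linalg.norm(p-t)))
def frame(z,y):
    z=z/np.linalg.norm(z);y=y-z*(y@z);y/=np.linalg.norm(y);return np.stack([np.cross(y,z),y,z],1)
E
python3 - <<'E'
from h import *
m=ray('top',262.9,211.5,.112);print('mouth',m)
m2=ray('scene',225+151*75/75/416*85 ,160+122/416*85,.112);print(m2)
a=np.radians(-9);hx=np.array([np.cos(a),np.sin(a),0]);ax=-.5*hx+np.array([0,0,.866]);hy=np.array([-np.sin(a),np.cos(a),0])
T=eyes.calibration('wrist')['tool_from_camera']
# camera z=-ax, camera x = tool y = hy
cz=-ax;cx=hy;cy=np.cross(cz,cx);C=np.stack([cx,cy,cz],1);R=C@T[:3,:3].T
p=m+.2*ax-R@T[:3,3];print('tcp',p,'toolz',R[:,2]);rows(p,R)
y=np.radians(56);rows(np.array([.4875,-.2345,.22]),frame(np.array([0,0,-1.]),np.array([np.cos(y),np.sin(y),0])))
E
```

```text
mouth [0.52070528 0.05038919 0.112     ]
[0.52114746 0.05076489 0.112     ]
tcp [0.52738151 0.0497351  0.1630985 ] toolz [ 0.20620553 -0.03315358 -0.97792439]
 shift [ 1.7449 -2.482  -0.337 ] turn [-0.0154 -0.0653  0.0503] deg 15.1 mm 611
 shift [ 1.5455 -3.9032 -0.0525] turn [ 0.0004 -0.0003 -0.0884] deg 15.9 mm 840
```

```bash
python3 -m jog '[0.52,-0.82,0,-0.005,-0.022,0.017,1, 0.52,-0.82,0,-0.005,-0.022,0.017,1, 0.52,-0.82,0,-0.005,-0.022,0.017,1, 0.52,-0.82,0,-0.005,-0.022,0.017,1, 0.52,-0.82,0,-0.005,-0.022,0.017,1]'; python3 -m jog '[0.52,-0.82,0,-0.005,-0.022,0.017,1, 0.52,-0.82,0,-0.005,-0.022,0.017,1, 0.52,-0.82,0,-0.005,-0.022,0.017,1, 0.52,-0.82,0,-0.005,-0.022,0.017,1, 0.52,-0.82,0,-0.005,-0.022,0.017,1]'; python3 -m jog '[0.52,-0.82,0,-0.005,-0.022,0.017,1, 0.52,-0.82,0,-0.005,-0.022,0.017,1, 0.52,-0.82,0,-0.005,-0.022,0.017,1, 0.52,-0.82,0,-0.005,-0.022,0.017,1, 0.52,-0.82,0,-0.005,-0.022,0.017,1, 0.52,-0.82,0,-0.005,-0.022,0.017,1, 0.52,-0.82,0,-0.005,-0.022,0.017,1]'; python3 - <<'E'
from h import *
t,R,s=cur();print(t,R.as_matrix()[:,2],s['joint_pos'],s['clock'],s['qvel'].round(3) if hasattr(s['qvel'],'round') else s['qvel'])
p,d=eyes.read_camera('wrist');np.save('pics/w1p.npy',p);P=cloud('wrist',d);np.save('pics/w1P.npy',P)
cv2.imwrite('pics/w1.png',cv2.resize(p[:,:,::-1],(800,600),interpolation=cv2.INTER_CUBIC))
E
```

```text
clock: 0.52
tcp_pos: [0.2831, 0.3798, 0.2309]
orientation: [0.035, 0.131, 0.991, -0.003]
wrist_force: [0.5, 1.0, 0.5]
finger_gap: 0.0856
grip_force: 0.0
clock: 0.93
tcp_pos: [0.3874, 0.2159, 0.2312]
orientation: [0.071, 0.105, 0.992, -0.005]
wrist_force: [0.5, 0.4, 0.3]
finger_gap: 0.0854
grip_force: 0.0
clock: 1.52
tcp_pos: [0.4908, 0.0531, 0.2307]
orientation: [0.105, 0.079, 0.991, -0.007]
wrist_force: [-0.8, 0.5, -0.8]
finger_gap: 0.0856
grip_force: 0.0
[0.49075443 0.05305351 0.23067542] [ 0.20716967 -0.03046796 -0.97783047] [-0.04167232 -0.0134681  -0.36799123  1.00642782 -0.02181249  0.11454031] 1.5167 [ 0.047 -0.019 -0.021  0.016  0.004  0.008]
```

View pics/w1.png

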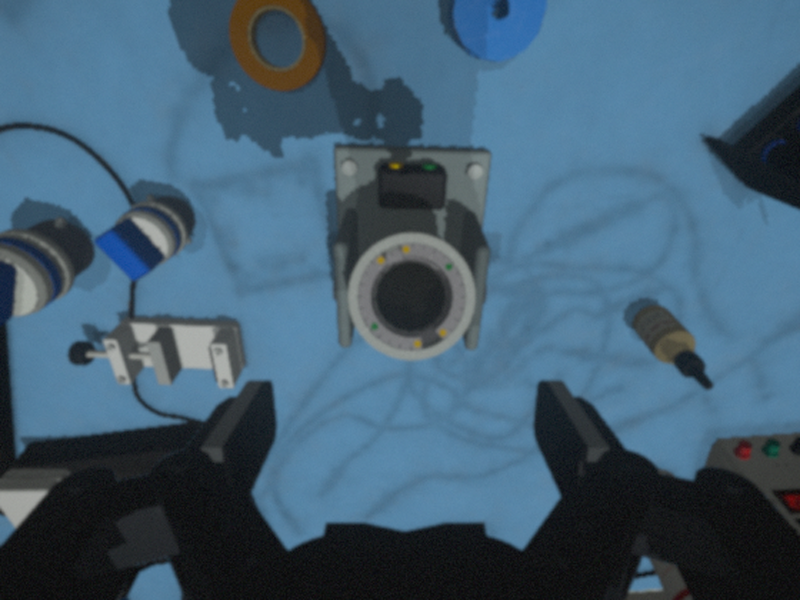

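The wrist picture looks straight down the mouth. The rim centre is near (411,296), with yellow pairs at (393,254) and (430,338) and green dots at (449,266) and (375,327).

```bash
python3 - <<'E'
from h import *
p=np.load('pics/w1p.npy');P=np.load('pics/w1P.npy')
hsv=cv2.cvtColor(p,cv2.COLOR_RGB2HSV).astype(int)
box=np.zeros((420,560),bool);box[158:256,238:338]=1
w=box&(hsv[...,1]<70)&(hsv[...,2]>120)
print('white',w.sum())
z=P[...,2]
n,l,st,ce=cv2.connectedComponentsWithStats(w.astype(np.uint8));i=1+np.argmax(st[1:,4]);w=(l==i)
cnt=max(cv2.findContours(w.astype(np.uint8),0,cv2.CHAIN_APPROX_NONE)[0],key=len)
e=cv2.fitEllipse(cv2.convexHull(cnt));print('ell',e)
# plane from rim depth: pixels in outer annulus
v,u=np.mgrid[:420,:560];rr=np.hypot(u-e[0][0],v-e[0][1]);ro=(e[1][0]+e[1][1])/4
q=P[(rr>ro*.84)&(rr<ro*.95)];q=q[(q[:,2]>.08)&(q[:,2]<.145)]
c=np.median(q,0)
for _ in range(4):
    c=q.mean(0);nn=np.linalg.svd(q-c)[2][2];nn*=np.sign(nn[2]);r=(q-c)@nn;q=q[abs(r)<2.5*r.std()+1e-4]
print('plane c',c,'n',nn,'tilt',np.degrees(np.arccos(nn[2])),'yaw',np.degrees(np.arctan2(-nn[1],-nn[0])),r.std(),len(q))
# rays
k=eyes.calibration('wrist');T=k['tool_from_camera'];t=np.array([0.49075443,0.05305351,0.23067542])
from scipy.spatial.transform import Rotation as Ro
_,R,_=cur();R=R.as_matrix()
def hit(uv,c,n):
    d=R@T[:3,:3]@np.array([(uv[0]-k['cx'])/k['fx'],(uv[1]-k['cy'])/k['fy'],1]);o=R@T[:3,3]+t
    return o+d*((c-o)@n)/(d@n)
m=hit(e[0],c,nn);print('mouth',m)
print('diam',2*ro*np.linalg.norm(hit((e[0][0]+1,e[0][1]),c,nn)-m))
# head yaw from plate points
q=P[(z>.006)&(z<.017)&(v>95)&(v<260)&(u>220)&(u<350)&(hsv[...,1]<110)];print('plate',len(q),cv2.minAreaRect((q[:,:2]*1000).astype(np.float32)))
for yaw in (np.arctan2(-nn[1],-nn[0]),):
    hx=np.array([np.cos(yaw),np.sin(yaw),0]);ax=-.5*hx+[0,0,.866];sx=.866*hx+[0,0,.5];sy=np.cross(ax,sx)
    for name,lo,hi in (('yel',15,32),('grn',45,90)):
        mk=box&(hsv[...,0]>lo)&(hsv[...,0]<hi)&(hsv[...,1]>(110 if name=='yel' else 70))&(rr<ro*.9)
        n,l,st,ce=cv2.connectedComponentsWithStats(mk.astype(np.uint8),connectivity=8)
        for j in range(1,n):
            if st[j,4]<3: continue
            x=hit(ce[j],c,nn)-m;print(name,ce[j].round(1),st[j,4],'r',round(1000*np.hypot(x@sx,x@sy),1),'ang',round(np.degrees(np.arctan2(x@sy,x@sx)),1))
E
```

```text
white 2382
ell ((287.6375732421875, 207.59739685058594), (88.77061462402344, 88.96190643310547), 77.17790222167969)
plane c [0.52204411 0.05296237 0.1111879 ] n [-0.49244476  0.09272893  0.8653898 ] tilt 30.07275510480711 yaw -10.664106277743656 0.0006624377307356604 1191
mouth [0.52280553 0.05201576 0.1117226 ]
diam 0.0787239311992271
plate 4854 ((500.2627258300781, 57.799903869628906), (118.13671112060547, 91.5679702758789), 79.6413803100586)
yel [283.5 174.3] 14 r 29.7 ang -171.5
yel [266.4 181.4] 15 r 29.8 ang -139.6
yel [309.4 232.6] 13 r 29.4 ang 42.4
yel [291.8 240.4] 14 r 29.2 ang 8.6
grn [313.8 186.3] 12 r 29.9 ang 130.5
grn [261.7 228.2] 12 r 29.3 ang -50.1
```

```bash
python3 - <<'E'
from h import *
y=np.radians(56);rows(np.array([.4875,-.2345,.21]),frame(np.array([0,0,-1.]),np.array([np.cos(y),np.sin(y),0])))
E
```

```text
shift [-0.013  -1.443  -0.1033] turn [ 0.0239  0.0632 -0.1385] deg 27.7 mm 289
```

```bash
python3 -m jog '[0,-0.72,-0.05,0.012,0.0316,-0.0693,1, 0,-0.72,-0.05,0.012,0.0316,-0.0693,1, 0,-0.72,-0.05,0.012,0.0316,-0.0693,1, 0,-0.72,-0.05,0.012,0.0316,-0.0693,1]'; python3 -m jog '[-0.013,-0.723,-0.05,0.012,0.0316,-0.0693,1, -0.013,-0.723,-0.05,0.012,0.0316,-0.0693,1, -0.013,-0.723,-0.05,0.012,0.0316,-0.0693,1, -0.013,-0.723,-0.05,0.012,0.0316,-0.0693,1, -0.013,-0.723,-0.05,0.012,0.0316,-0.0693,1, -0.013,-0.723,-0.05,0.012,0.0316,-0.0693,1, -0.013,-0.723,-0.05,0.012,0.0316,-0.0693,1]'; cat > bar.py <<'E'
from h import *
t,R,s=cur();print(t,s['joint_pos'],s['clock'])
p,d=eyes.read_camera('wrist');P=cloud('wrist',d)
cv2.imwrite('pics/w2.png',cv2.resize(p[:,:,::-1],(800,600),interpolation=cv2.INTER_CUBIC))
z=P[...,2];m=(z>.1)&(z<.118)&(np.hypot(P[...,0]-.4875,P[...,1]+.2345)<.04)
q=P[m];print(len(q),np.median(q[:,2]),cv2.minAreaRect((q[:,:2]*1000).astype(np.float32)))
E
python3 bar.py
```

```text
clock: 1.9
tcp_pos: [0.4907, -0.0913, 0.2208]
orientation: [0.053, 0.186, 0.981, -0.004]
wrist_force: [-0.1, 0.5, 0.2]
finger_gap: 0.0853
grip_force: 0.0
clock: 2.48
tcp_pos: [0.4878, -0.2322, 0.2112]
orientation: [0.0, 0.291, 0.957, 0.0]
wrist_force: [0.9, -0.8, -0.7]
finger_gap: 0.0851
grip_force: 0.0
[ 0.48780122 -0.23217987  0.211168  ] [-5.93347355e-01  2.52079530e-01 -8.61896495e-02  1.23212834e+00
  8.48212726e-04 -3.00624851e-03] 2.4833
1613 0.10814082419604168 ((489.0062255859375, -235.03173828125), (25.137123107910156, 47.47743225097656), 54.10258102416992)
```

View pics/w2.png

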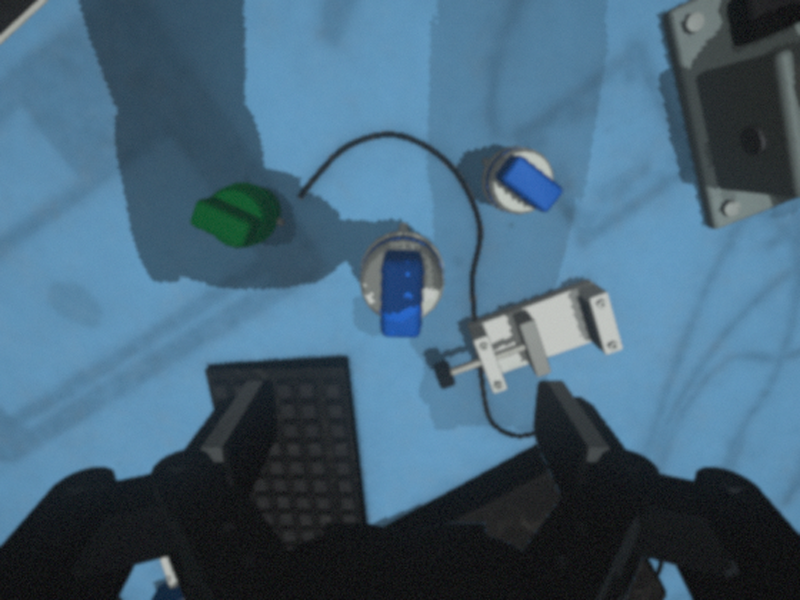

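The wrist view shows the large blue-barred cartridge at (402,293), with its bar lined up with the tool's x. The small look-alike is at (530,182) and the green one at (238,215). The fingers have clear room, so I'm descending.

```bash
python3 -c "
from h import *
y=np.radians(55);rows(np.array([.489,-.235,.0795]),frame(np.array([0,0,-1.]),np.array([np.cos(y),np.sin(y),0])))"; python3 -m jog '[0.006,-0.014,-0.2,0,0,-0.006,1, 0.006,-0.014,-0.4,0,0,-0.006,1, 0.006,-0.014,-0.55,0,0,-0.006,1, 0.006,-0.014,-0.655,0,0,-0.006,1, 0.006,-0.014,-0.655,0,0,-0.006,1, 0.006,-0.014,-0.655,0,0,-0.006,1, 0.006,-0.014,-0.655,0,0,-0.006,1]'; python3 -c "
from h import *
y=np.radians(55);rows(np.array([.489,-.235,.0795]),frame(np.array([0,0,-1.]),np.array([np.cos(y),np.sin(y),0])))"
```

```text
shift [ 0.0052 -0.015  -0.6596] turn [-0.      0.0004 -0.0067] deg 1.2 mm 132
clock: 3.12
tcp_pos: [0.4903, -0.2364, 0.0821]
orientation: [0.002, 0.3, 0.954, -0.0]
wrist_force: [0.5, 0.4, 0.1]
finger_gap: 0.0852
grip_force: 0.0
 shift [-0.0067  0.0068 -0.0131] turn [ 0.0006  0.0011 -0.0005] deg 0.3 mm 3
```

```bash
python3 -m jog '[-0.007,0.007,-0.012,0,0,0,0.3, -0.007,0.007,-0.012,0,0,0,0, -0.007,0.007,-0.012,0,0,0,-0.3, -0.007,0.007,-0.012,0,0,0,-1, -0.007,0.007,-0.012,0,0,0,-1, -0.007,0.007,-0.012,0,0,0,-1, -0.007,0.007,-0.012,0,0,0,-1, -0.007,0.007,-0.012,0,0,0,-1, -0.007,0.007,-0.012,0,0,0,-1]' 60;  python3 -m jog '[0,0,0,0,0,0,-1, 0,0,0,0,0,0,-1, 0,0,0,0,0,0,-1, 0,0,0,0,0,0,-1]' 60
```

```text
clock: 3.87
tcp_pos: [0.4883, -0.2356, 0.0786]
orientation: [0.001, 0.301, 0.954, -0.0]
wrist_force: [-0.4, 1.1, 4.8]
finger_gap: 0.0235
grip_force: 59.3
clock: 4.2
tcp_pos: [0.4883, -0.2356, 0.0786]
orientation: [0.001, 0.301, 0.954, -0.0]
wrist_force: [0.7, 0.7, 5.4]
finger_gap: 0.023
grip_force: 59.3
```

```bash
cat >> h.py <<'E'
YAW=np.radians(-10.5);hx=np.array([np.cos(YAW),np.sin(YAW),0]);ax=-.5*hx+np.array([0,0,.8660254]);sx=.8660254*hx+np.array([0,0,.5]);sy=np.cross(ax,sx)
MOUTH=np.array([.5228,.0520,.1117]);UND=.0786
def ins(depth,ang,dx=0,dy=0):
    """TCP pose with underside depth m inside the mouth, pins at ang deg"""
    a=np.radians(ang+90);return MOUTH+(UND-depth)*ax+dx*sx+dy*sy,frame(-ax,np.cos(a)*sx+np.sin(a)*sy)
def where():
    t,R,s=cur();R=R.as_matrix();u=t+R[:,2]*UND-MOUTH;f=np.array(s['wrist_force']);y=R[:,1]
    print('clk %.2f depth %.1f lat %.1f %.1f mm ang %.1f tilt %.2f  F ax %.1f lat %.1f %.1f gap %.4f grip %.0f'%(s['clock'],-1000*u@ax,1000*u@sx,1000*u@sy,np.degrees(np.arctan2(y@sy,y@sx))-90,np.degrees(np.arccos(min(1,-R[:,2]@ax))),f@ax,f@sx,f@sy,s['finger_gap'],s['grip_force']), 'Mz %.2f'%(np.array(s['ft_torque'])@ax))
E
python3 -c "
from h import *
t,R,s=cur();print(s['joint_pos'],ax,sx,sy);rows(*ins(-.03,25.1))"
python3 -m jog '[0,0,0.15,0,0,0,-1, 0,0,0.35,0,0,0,-1, 0,0,0.55,0,0,0,-1, 0,0,0.75,0,0,0,-1, 0,0,0.9,0,0,0,-1, 0,0,0.9,0,0,0,-1, 0,0,0.9,0,0,0,-1, 0,0,0.9,0,0,0,-1]'
python3 -c "
from h import *
t,R,s=cur();print(s['ft_torque']);rows(*ins(-.03,25.1))"
```

```text
[-5.98082690e-01  3.43253254e-01 -3.02961269e-01  9.21689151e-01
  5.88427416e-04  1.28665292e-02] [-0.49162745  0.09111776  0.8660254 ] [ 0.85152372 -0.15782059  0.5       ] [ 1.82235524e-01  9.83254901e-01 -1.38777878e-17]
 shift [-0.0943  1.4877  0.636 ] turn [-0.0994 -0.1393  0.269 ] deg 57.4 mm 324
clock: 4.87
tcp_pos: [0.4872, -0.2351, 0.2564]
orientation: [-0.0, 0.301, 0.954, 0.0]
wrist_force: [0.3, 1.0, -2.7]
finger_gap: 0.023
grip_force: 59.6
[ 0.00980638  0.03843816 -0.03156501]
 shift [-0.0888  1.4849 -0.2533] turn [-0.0995 -0.1404  0.2691] deg 57.5 mm 302
```

```bash
python3 -m jog '[-0.05,0.74,0.05,-0.05,-0.07,0.1345,-1, -0.05,0.74,0.05,-0.05,-0.07,0.1345,-1, -0.05,0.74,0.05,-0.05,-0.07,0.1345,-1, -0.05,0.74,0.05,-0.05,-0.07,0.1345,-1, -0.05,0.74,0.05,-0.05,-0.07,0.1345,-1, -0.05,0.74,0.05,-0.05,-0.07,0.1345,-1, -0.05,0.74,0.05,-0.05,-0.07,0.1345,-1]'
python3 -c "
from h import *
rows(*ins(-.05,25.1))"
```

```text
clock: 5.45
tcp_pos: [0.477, -0.0871, 0.2664]
orientation: [0.127, 0.092, 0.987, -0.041]
wrist_force: [0.3, -0.3, -2.9]
finger_gap: 0.0234
grip_force: 59.9
 shift [-0.087   0.7541 -0.2164] turn [-0.0495 -0.0705  0.1347] deg 28.8 mm 158
```

```bash
python3 -m jog '[-0.087,0.754,-0.1,-0.0495,-0.0705,0.1347,-1, -0.087,0.754,-0.1,-0.0495,-0.0705,0.1347,-1, -0.087,0.754,-0.1,-0.0495,-0.0705,0.1347,-1, -0.087,0.754,-0.1,-0.0495,-0.0705,0.1347,-1, -0.087,0.754,-0.216,-0.0495,-0.0705,0.1347,-1, -0.087,0.754,-0.216,-0.0495,-0.0705,0.1347,-1, -0.087,0.754,-0.216,-0.0495,-0.0705,0.1347,-1, -0.087,0.754,-0.216,-0.0495,-0.0705,0.1347,-1]'
python3 - <<'E'
from h import *
where();rows(*ins(-.02,25.1))
p,d=eyes.read_camera('wrist');a=p[:,:,::-1]
p,d=eyes.read_camera('scene');b=cv2.resize(p[120:270,190:340,::-1],(420,420),interpolation=cv2.INTER_CUBIC)
o=np.hstack([a,b]);o=cv2.resize(o,None,fx=.8,fy=.8);cv2.imwrite('pics/w3.png',o)
E
```

```text
clock: 6.12
tcp_pos: [0.4618, 0.0622, 0.2254]
orientation: [0.248, -0.122, 0.958, -0.079]
wrist_force: [0.1, 0.1, -2.7]
finger_gap: 0.0231
grip_force: 60.5
clk 6.12 depth -50.8 lat 3.4 -1.1 mm ang 25.0 tilt 0.13  F ax -2.4 lat -1.3 0.1 gap 0.0231 grip 61 Mz -0.05
 shift [ 0.0628 -0.0063 -0.1416] turn [-0.0001  0.0008  0.0007] deg 0.2 mm 31
```

View pics/w3.png

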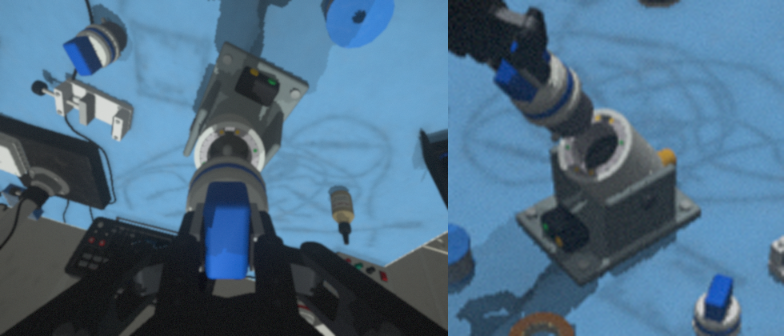

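The left half shows the cartridge held square with the mouth right below its foot. The right half (scene crop) shows it aligned along the socket's axis at (540,95), about 50 mm out. I'm approaching to 5 mm out.

```bash
python3 -c "
from h import *
rows(*ins(.005-.01,25.1))"; python3 -m jog '[0.0628,-0.0063,-0.1416,0,0.0008,0.0007,-1, 0.0628,-0.0063,-0.1416,0,0.0008,0.0007,-1, 0.099,-0.013,-0.207,0,0.0008,0.0007,-1, 0.099,-0.013,-0.207,0,0.0008,0.0007,-1, 0.099,-0.013,-0.207,0,0.0008,0.0007,-1]'; python3 -c "
from h import *
where();rows(*ins(.004,25.1));rows(*ins(.009,25.1))"
```

```text
shift [ 0.0972 -0.0128 -0.2106] turn [-0.0001  0.0013  0.0007] deg 0.3 mm 46
clock: 6.63
tcp_pos: [0.4803, 0.0601, 0.1835]
orientation: [0.246, -0.123, 0.958, -0.079]
wrist_force: [0.5, 0.4, -1.9]
finger_gap: 0.0231
grip_force: 60.5
clk 6.63 depth -5.2 lat -1.6 0.3 mm ang 25.2 tilt 0.07  F ax -1.9 lat -0.6 0.5 gap 0.0231 grip 60 Mz -0.03
 shift [ 0.029  -0.0065 -0.0361] turn [-0.0001 -0.0003 -0.0004] deg 0.1 mm 9
 shift [ 0.0413 -0.0088 -0.0577] turn [-0.0001 -0.0003 -0.0004] deg 0.1 mm 14
```

```bash
python3 -m jog '[0.029,-0.0065,-0.0361,0,0,0,-1, 0.029,-0.0065,-0.0361,0,0,0,-1, 0.029,-0.0065,-0.0361,0,0,0,-1, 0.029,-0.0065,-0.0361,0,0,0,-1]'; python3 -c "
from h import *
where();rows(*ins(.009,25.1))"
```

```text
clock: 6.97
tcp_pos: [0.4861, 0.0595, 0.177]
orientation: [0.247, -0.124, 0.958, -0.079]
wrist_force: [0.4, -0.1, -2.3]
finger_gap: 0.023
grip_force: 60.7
clk 6.97 depth 3.3 lat 0.3 0.8 mm ang 25.2 tilt 0.12  F ax -2.2 lat -0.8 -0.1 gap 0.0230 grip 61 Mz -0.03
 shift [ 0.0123 -0.0055 -0.0254] turn [-0.0001  0.0003 -0.0009] deg 0.2 mm 6
```

```bash
python3 -m jog '[0.012,-0.0055,-0.025,0,0.0003,-0.0009,-1, 0.012,-0.0055,-0.025,0,0.0003,-0.0009,-1, 0.012,-0.0055,-0.025,0,0.0003,-0.0009,-1, 0.012,-0.0055,-0.025,0,0.0003,-0.0009,-1]'; python3 -c "
from h import *
where();rows(*ins(.013,25.1))"
```

```text
clock: 7.3
tcp_pos: [0.4882, 0.0585, 0.171]
orientation: [0.246, -0.123, 0.958, -0.079]
wrist_force: [0.7, 0.4, -1.1]
finger_gap: 0.0229
grip_force: 60.7
clk 7.30 depth 9.7 lat -0.9 0.1 mm ang 25.1 tilt 0.06  F ax -1.2 lat -0.0 0.5 gap 0.0229 grip 61 Mz -0.01
 shift [ 0.0115 -0.0024 -0.0125] turn [-0.0001 -0.0003 -0.    ] deg 0.1 mm 3
```

```bash
python3 -m jog '[0.008,-0.0015,-0.011,0,0,0,-1, 0.014,-0.0023,-0.02,0,0,0,-1, 0.014,-0.0023,-0.02,0,0,0,-1, 0.014,-0.0023,-0.02,0,0,0,-1]'; python3 -c "
from h import *
where();rows(*ins(.013,25.1))"
```

```text
clock: 7.63
tcp_pos: [0.4911, 0.0579, 0.1668]
orientation: [0.246, -0.123, 0.958, -0.079]
wrist_force: [0.2, 0.3, -1.9]
finger_gap: 0.0232
grip_force: 60.7
clk 7.63 depth 14.8 lat -0.4 0.1 mm ang 25.1 tilt 0.07  F ax -1.7 lat -0.9 0.4 gap 0.0232 grip 61 Mz 0.01
 shift [-0.0029  0.0002  0.0085] turn [-0.0001 -0.0004 -0.    ] deg 0.1 mm 2
```

The pins are in the notches: the underside is 14.8 mm in (past the 10 mm rim stop) with no contact force. Sliding on to the spring seat.

```bash
python3 -m jog '[0.008,-0.0014,-0.013,0,0,0,-1, 0.016,-0.0028,-0.026,0,0,0,-1, 0.023,-0.0042,-0.039,0,0,0,-1, 0.023,-0.0042,-0.039,0,0,0,-1, 0.023,-0.0042,-0.039,0,0,0,-1]'; python3 -c "
from h import *
where();rows(*ins(.037,25.1))"
```

```text
clock: 8.05
tcp_pos: [0.4956, 0.0571, 0.1588]
orientation: [0.246, -0.123, 0.958, -0.079]
wrist_force: [-0.8, -0.7, -2.2]
finger_gap: 0.023
grip_force: 60.7
clk 8.05 depth 24.0 lat -0.5 0.0 mm ang 25.1 tilt 0.09  F ax -1.6 lat -1.7 -0.8 gap 0.0230 grip 61 Mz 0.02
 shift [ 0.0337 -0.0063 -0.0555] turn [-0.0001 -0.0005  0.    ] deg 0.1 mm 13
```

```bash
python3 -m jog '[0.008,-0.0014,-0.013,0,0,0,-1, 0.014,-0.0026,-0.024,0,0,0,-1, 0.02,-0.0037,-0.0346,0,0,0,-1, 0.02,-0.0037,-0.0346,0,0,0,-1, 0.02,-0.0037,-0.0346,0,0,0,-1]'; python3 -c "
from h import *
where()"; python3 -m jog '[0.006,-0.001,-0.01,0,0,0,-1, 0.0125,-0.0023,-0.021,0,0,0,-1, 0.0125,-0.0023,-0.021,0,0,0,-1, 0.0125,-0.0023,-0.021,0,0,0,-1]';python3 -c "
from h import *
where();rows(*ins(.0372,25.1))"
```

```text
clock: 8.47
tcp_pos: [0.4999, 0.0564, 0.1525]
orientation: [0.246, -0.123, 0.958, -0.079]
wrist_force: [-4.0, 0.8, 2.7]
finger_gap: 0.0231
grip_force: 61.6
clk 8.47 depth 31.6 lat 0.2 0.2 mm ang 25.1 tilt 0.04  F ax 4.4 lat -2.2 0.1 gap 0.0231 grip 62 Mz 0.01
clock: 8.8
tcp_pos: [0.5024, 0.056, 0.1483]
orientation: [0.246, -0.123, 0.958, -0.079]
wrist_force: [-4.9, 0.6, 4.4]
finger_gap: 0.0231
grip_force: 62.0
clk 8.80 depth 36.5 lat 0.2 0.2 mm ang 25.1 tilt 0.04  F ax 6.3 lat -2.1 -0.3 gap 0.0231 grip 62 Mz -0.03
 shift [ 0.0003 -0.0011 -0.0037] turn [-0.0002 -0.0001 -0.0001] deg 0.0 mm 1
```

```bash
python3 -m jog '[0.0025,-0.0005,-0.0043,0,0,0,-1, 0.0025,-0.0005,-0.0043,0,0,0,-1, 0.0025,-0.0005,-0.0043,0,0,0,-1]' >/dev/null;python3 -c "
from h import *
where()";  python3 -m jog '[0.0025,-0.0005,-0.0043,0,0,0,-1, 0.0025,-0.0005,-0.0043,0,0,0,-1, 0.0025,-0.0005,-0.0043,0,0,0,-1]' >/dev/null;python3 -c "
from h import *
where()"
```

```text
clk 9.05 depth 37.4 lat 0.3 0.3 mm ang 25.1 tilt 0.04  F ax 7.9 lat -3.0 0.4 gap 0.0232 grip 62 Mz -0.06
clk 9.30 depth 38.1 lat 0.3 0.2 mm ang 25.1 tilt 0.03  F ax 13.4 lat -4.6 0.2 gap 0.0228 grip 63 Mz -0.00
```

```bash
python3 -m jog '[-0.0028,0.0005,0.0018,0,0,0,-1, -0.0028,0.0005,0.0018,0.014,-0.0025,-0.024,-1, -0.0028,0.0005,0.0018,0.027,-0.005,-0.048,-1, -0.0028,0.0005,0.0018,0.041,-0.0076,-0.0722,-1, -0.0028,0.0005,0.0018,0.041,-0.0076,-0.0722,-1, -0.0028,0.0005,0.0018,0.041,-0.0076,-0.0722,-1]' >/dev/null;python3 -c "
from h import *
where()"
```

```text
clk 9.80 depth 37.5 lat 1.3 0.5 mm ang 10.1 tilt 0.11  F ax 7.5 lat -1.4 1.0 gap 0.0233 grip 62 Mz -0.08
```

```bash
python3 -m jog '[0,0,0,0.0164,-0.003,-0.0289,-1, 0,0,0,0.0328,-0.0061,-0.0577,-1, 0,0,0,0.0491,-0.0091,-0.0866,-1, 0,0,0,0.0655,-0.0122,-0.1154,-1, 0,0,0,0.0819,-0.0152,-0.1443,-1, 0,0,0,0.0819,-0.0152,-0.1443,-1, 0,0,0,0.0819,-0.0152,-0.1443,-1]' >/dev/null;python3 -c "
from h import *
where()
rows(*ins(.0372,-49.9,.0005))"
```

```text
clk 10.38 depth 37.5 lat 1.1 0.4 mm ang -19.9 tilt 0.12  F ax 8.0 lat -1.0 0.6 gap 0.0230 grip 62 Mz -0.03
 shift [-0.0032 -0.0011  0.0002] turn [ 0.0818 -0.0145 -0.1443] deg 30.0 mm 1
```

```bash
python3 -m jog '[0,0,0,0.0164,-0.003,-0.0289,-1, 0,0,0,0.0328,-0.0061,-0.0577,-1, 0,0,0,0.0491,-0.0091,-0.0866,-1, 0,0,0,0.0655,-0.0122,-0.1154,-1, 0,0,0,0.0819,-0.0152,-0.1443,-1, 0,0,0,0.0819,-0.0152,-0.1443,-1, 0,0,0,0.0819,-0.0152,-0.1443,-1]' >/dev/null;python3 -c "
from h import *
where();print(cur()[2]['joint_pos'])
p,d=eyes.read_camera('wrist');cv2.imwrite('pics/w4.png',p[:,:,::-1])"
```

```text
clk 10.97 depth 37.6 lat 1.0 0.3 mm ang -49.9 tilt 0.12  F ax 7.7 lat -1.8 0.4 gap 0.0229 grip 62 Mz -0.02
[ 0.00849912 -0.12462889 -0.81585639  0.36189029 -0.09482929  1.0376205 ]
```

View pics/w4.png

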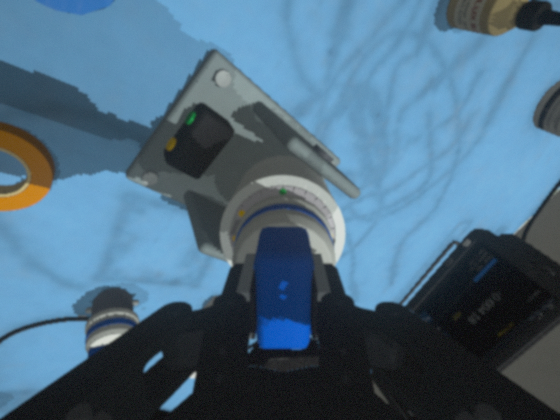

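The picture shows the bar pointing at the green dot (283,190), so the pins are at the pockets. I'm easing out with the spring while still holding the bar.

```bash
python3 -m jog '[-0.0037,0.0007,0.0065,0,0,0,-1, -0.0074,0.0014,0.013,0,0,0,-1, -0.0111,0.0021,0.0195,0,0,0,-1, -0.0135,0.0025,0.0238,0,0,0,-1, -0.0135,0.0025,0.0238,0,0,0,-1, -0.0135,0.0025,0.0238,0,0,0,-1]' >/dev/null;python3 -c "
from h import *
where()"; python3 -m jog '[-0.0025,0.0005,0.0043,0,0,0,-1, -0.0025,0.0005,0.0043,0,0,0,-1, -0.0025,0.0005,0.0043,0,0,0,-1]' >/dev/null;python3 -c "
from h import *
where()"
```

```text
clk 11.52 depth 32.3 lat 0.9 0.3 mm ang -49.9 tilt 0.11  F ax 4.6 lat 0.3 -0.0 gap 0.0233 grip 62 Mz -0.01
clk 11.77 depth 31.3 lat 0.8 0.3 mm ang -49.9 tilt 0.10  F ax 4.3 lat -0.2 0.6 gap 0.0230 grip 61 Mz 0.02
```

```bash
python3 -m jog '[0,0,0,0,0,0,-0.4, 0,0,0,0,0,0,-0.2, 0,0,0,0,0,0,0.1, 0,0,0,0,0,0,0.3, 0,0,0,0,0,0,0.3, 0,0,0,0,0,0,0.3, 0,0,0,0,0,0,0.3]' 20 | grep -v clock;python3 -c "
from h import *
where()"; python3 -m jog '[-0.05,0.009,0.087,0,0,0,0.3, -0.15,0.027,0.26,0,0,0,0.3, -0.3,0.055,0.52,0,0,0,0.3, -0.4,0.073,0.7,0,0,0,0.3, -0.4,0.073,0.7,0,0,0,0.3, -0.4,0.073,0.7,0,0,0,0.3, -0.4,0.073,0.7,0,0,0,0.3]' >/dev/null;python3 - <<'E'
from h import *
where()
p,d=eyes.read_camera('wrist');P=cloud('wrist',d)
k=P-MOUTH;h=k@ax;r=np.hypot(k@sx,k@sy)
m=(r<.035)&(h>.065)&(h<.095)
print('top height',np.median(h[m])*1000,'expected',109-31,m.sum())
q=np.stack([(k@sx)[m],(k@sy)[m]],1)*1000
print(cv2.minAreaRect(q.astype(np.float32)))
b=eyes.read_camera('scene')[0][120:270,190:340,::-1]
cv2.imwrite('pics/w5.png',cv2.resize(np.hstack([p[:,:,::-1],cv2.resize(b,(420,420))]),None,fx=.8,fy=.8))
E
```

```text
tcp_pos: [0.4994, 0.0564, 0.1523]
orientation: [0.244, 0.486, 0.835, 0.087]
wrist_force: [-0.4, -0.3, 1.2]
finger_gap: 0.0554
grip_force: 0.0
clk 12.35 depth 31.6 lat -0.3 0.1 mm ang -49.9 tilt 0.03  F ax 1.2 lat 0.4 -0.4 gap 0.0554 grip 0 Mz 0.00
clk 12.93 depth -131.4 lat 0.8 0.3 mm ang -49.9 tilt 0.22  F ax 0.1 lat -0.1 0.8 gap 0.0552 grip 0 Mz 0.01
top height 76.29471550401175 expected 78 1351
((-0.7317361831665039, 0.4363250732421875), (24.72473907470703, 47.08781051635742), 40.784339904785156)
```

View pics/w5.png

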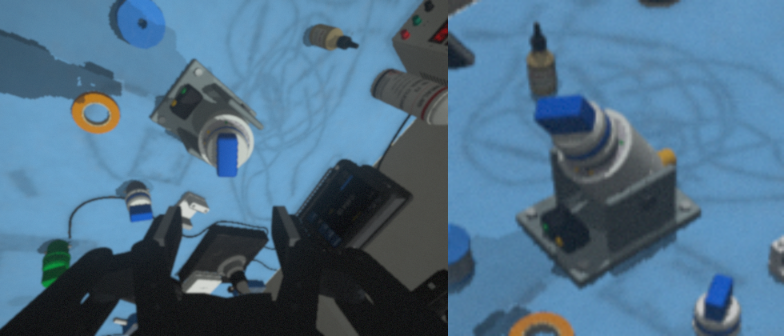

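The cartridge stands in the socket with its bar at -49°, in line with the green dots, and the bystanders haven't moved. As a cross-check on depth, I'll compare against the rim and the top camera.

```bash
python3 - <<'E'
from h import *
for n in ('wrist','top','scene'):
    p,d=eyes.read_camera(n);P=cloud(n,d);k=P-MOUTH;h=k@ax;r=np.hypot(k@sx,k@sy)
    R=h[(r>.034)&(r<.038)&(abs(h)<.006)];T=h[(r<.02)&(h>.07)&(h<.09)];B=h[(r>.02)&(r<.027)&(h>.035)&(h<.055)]
    print(n,'rim',np.median(R)*1e3,len(R),'top',np.median(T)*1e3,len(T),'shoulder',np.median(B)*1e3,len(B))
E
```

```text
wrist rim -0.5981892627273646 484 top 77.36130836708035 1065 shoulder 44.06431491670974 764
top rim 0.6680242372106053 77 top 78.49757837782863 134 shoulder 45.740277821665615 86
scene rim 1.5079194512945615 123 top 79.49136151429323 189 shoulder 44.602042995854795 183
```

```bash
python3 -c "
from workcell import env
print(env.hand_in())"
```

```text
the job is handed in; nothing more can be done
None
```

The cartridge is locked in the socket: all three cameras put its underside 31 mm inside the mouth, with its pins about 75° clockwise of the notches. The gripper was clear and the bystanders looked unmoved in the last picture, and I handed the job in at about 13 s on the robot's clock.

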